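# Bed the gasket of the absorber cover with the first diagonal pair of wing screws

### The job

The gasketed cover of the absorber has been laid on with its four wing screws still loose. To bed the gasket evenly, begin the cross: turn the wing screw at the corner that the small round dial sits towards clockwise (seen from above) until it is tight against its stop, then do the same with the screw diagonally across the cover. Leave the other two wing screws loose for now.

Things in the scene. Friction and masses are not known exactly. Their poses are not given: they have to be found in the camera images.
- absorber: Fixed square grey housing, any yaw, with a gasketed aluminium cover 206 x 206 mm, top at z = 104 mm. Origin: centre of underside; x, y along the edges. On the cover: a round dial, 34 mm across, 7 high, at (25, 25) mm; wing screws a (72, 72), b (-72, 72), c (-72, -72), d (72, -72), 40 mm high; a loose ring and cap, up to 11 mm high, near the middle.
- wing_a (a joint): The wing screw at the corner the dial sits towards: the first to tighten. 0 = wing along the cover's diagonal, pointing at the centre; grows as it turns clockwise seen from above; 1.571 = hard stop, wing square across that diagonal: tight. Starts at 0.1 to 0.45. Friction (0.12 N m) holds it where it is left.
- wing_a_grip (a point): Middle of the wing of screw a, on its turning axis, 132 mm above the work surface. x axis along the wing (its yaw is the wing's present direction), z up. The wing is an upright steel plate 44 mm long, 8 mm thick, 24 mm high (12 mm above and below this point) on an 8 mm stud; pinch its 8 mm thickness from above and turn about this vertical axis.
- wing_c (a joint): The wing screw diagonally across the cover from a: the second to tighten. 0 = wing along the cover's diagonal, pointing at the centre; grows as it turns clockwise seen from above; 1.571 = hard stop, wing square across that diagonal: tight. Starts at 0.1 to 0.45. Friction (0.12 N m) holds it where it is left.
- wing_c_grip (a point): Middle of the wing of screw c, on its turning axis, 132 mm above the work surface. x axis along the wing (its yaw is the wing's present direction), z up. The wing is an upright steel plate 44 mm long, 8 mm thick, 24 mm high (12 mm above and below this point) on an 8 mm stud; pinch its 8 mm thickness from above and turn about this vertical axis.
- wing_b (a joint): One of the two other wing screws, same kind as a; to stay loose. Same joint values.
- wing_d (a joint): The last of the wing screws, same kind as a; to stay loose. Same joint values.

How it is judged (in metres and radians):
On the way, in this order (a step that is already met when the one before it is completed fails the run):
1. the wing screw at the dial's corner is tight while the one diagonally across is still loose (value of joint wing_a above 1.33 rad and value of joint wing_c below 0.8 rad), for 0.2 s.
2. the wing screw diagonally across is tight as well (value of joint each of wing_a, wing_c above 1.33 rad), for 0.2 s.
At the end, for the whole second after the job is handed in: Screw a (at the dial's corner) and screw c (diagonally across) are both tight, within about 14 degrees of their stop (joint above 1.33 rad), and screws b and d are still loose (joint below 0.80 rad) (all of step 2 and value of joint each of wing_b, wing_d below 0.8 rad); the robot touches nothing.
It fails at once if one of the other two wing screws is tightened (turned beyond 0.80 rad) (value of joint any of wing_b, wing_d above 0.8 rad).
It also fails if it takes over 38 s, if anything falls off the work surface, if the arm or the gripper's body presses on something with over 40 N, if the wrist force passes 120 N, or if a joint passes its speed limit or range.

### The arm

A 6-joint arm with a two-finger parallel gripper is mounted at the origin on the work surface. World frame = base frame: x ahead of the robot, y to its left, z up, the work surface at z = 0. Lengths are in m, angles in degrees, forces in N, time in s.
With the tool pointing down it reaches from about 0.375 to 0.925 m from the base axis. Payload 5.7 kg.
Tool frame: the origin (TCP) lies at the very end of the fingers, on their centre line; the grasp point (between the pads) lies 19 mm behind it; z points along the fingers, y is the line along which they close (so a half turn about z gives the same grasp; the last joint's range is limited). The gripper opens to 85 mm and grips with 20 to 120 N. Pads are 22 mm wide; open, the fingers measure 114 mm over their backs; the gripper's body (76 mm by 85 mm) begins 54 mm behind the grasp point. The pads swing forward as they close: fully open they stand 13 mm farther back than shut.
Start: joints at [58.837, 20.558, 86.54, -0, 72.909, -6.595], TCP at [0.249, 0.546, 0.231] pointing down, gripper open.
Joint ranges: [-170.27, 170.27], [-57.76, 135], [12.27, 136.19], [-55.21, 235.2], [11.17, 155.16], [-170.74, 170.74]. Speed limits (degrees/s): [136.94, 136.94, 180, 180, 180, 180].

### API

Orientations are given as a 3x3 rotation matrix whose columns are the frame's x, y, z axes.
In Python, from bench import read_state, get_image, close_job gives the robot as it stands.
- The arm moves only by the tool arm_command, never from a script. Its argument "deltas" is a list that holds one entry, the list of rows, each a list of 7 numbers: the opening, from 0 (shut) to 1 (fully open), then the shift along the world's x, y, z in m, then the turn, a rotation vector about the world's x, y, z in rad. In form: [[[claw, tx, ty, tz, wx, wy, wz], ...]]. A call has 1 to 5 rows; each row shifts and turns the commanded pose from where the row before left it; what a row does not reach is not made up. A row lasts 1/12 s, in which the tool goes at most 41.7 mm and 7.16 degrees, less where a joint would pass 70% of its speed; a pose out of reach is approached as far as the arm can. A call with a gripper value outside its range is refused whole. The fingers move at their own pace and stop on an object; the grip force is fixed at half the most. Time passes only in rows, so rows that do not move let the fingers close. It gives the time, the measured TCP pose, the force, the opening and the grip force at its end, in the units of the state.
- read_state(): the state, without advancing time (a new reading comes with each control period).
- get_image(name): name is "scene" or "top"; returns a dict with "img" (384x512x3 uint8, blue, green, red), "camera_matrix" (3x3 intrinsics, pixels), "cam_to_world" (4x4, takes a point from camera to world coordinates). Camera axes: x right, y up, looking along -z (the intrinsics and any distortion apply to the point x, -y, -z); pixel columns grow to the right and rows downward; lengths in m; the calibration is good to about 2 mm. A picture is of the moment at which its call begins. There is no depth.
- close_job(): hands the job in; it is judged then, once.
The state is a dict: "clock": time; "qpos": joint angles; "qvel": joint speeds; "effort": joint torques, N m; "tcp_pos": TCP position; "tool_rot": TCP orientation; "wrist_force": force on the tool from outside, world axes, zero at the start; "moment": the same for the moment, N m; "gripper_width": opening from 0.0 (shut) to 1.0 (fully open); "grip_force": force on a finger pad.
Only numpy, scipy, OpenCV 4.12 (cv2) and the standard library are available. Lean on these libraries where they do the work, as an engineer would, in place of code of your own. Each camera call takes 0.05 s, during which the arm holds its last target. There are 200 camera calls.

## Working session

There is one attempt and no reset: what is moved stays moved. The work goes in short steps, Python scripts to look and compute and a tool call to move; the robot and the scene stay as the last step left them, time stands still between calls to the robot, and variables do not carry over. Pictures are saved under pics/ and viewed, at most 10 in all, crops included, and the job is handed in when it is done.

Besides the shell and the picture viewer there is one more tool, called after "Emit:" by a JSON object that holds its "method" and its "body", one argument or row to a line. arm_command: Moves the arm, as the interface text tells. Its arguments: {"type":"object","properties":{"deltas":{"type":"array","items":{"type":"array","items":{"type":"array","items":{"type":"number"}}}}},"required":["deltas"]}

```bash
mkdir -p pics
python3 - <<'E'
from bench import *
import cv2,numpy as np
for n in("top","scene"):
    d=get_image(n);cv2.imwrite(f"pics/{n}0.png",d["img"]);print(n,d["camera_matrix"],np.round(d["cam_to_world"],4),[k for k in d])
print(read_state())
E
```

```text
top [[377.90259262   0.         255.16838538]
 [  0.         377.90259262 197.03671155]
 [  0.           0.           1.        ]] [[-0.0125  0.9864 -0.1641  0.4609]
 [-0.9999 -0.0121  0.0035  0.0428]
 [ 0.0015  0.1642  0.9864  0.7333]
 [ 0.      0.      0.      1.    ]] ['img', 'camera_matrix', 'cam_to_world']
scene [[478.59807519   0.         249.50861604]
 [  0.         478.59807519 194.80287956]
 [  0.           0.           1.        ]] [[-0.8959 -0.3426  0.2829  0.8033]
 [ 0.4442 -0.7055  0.5521  0.4708]
 [ 0.0104  0.6203  0.7843  0.7241]
 [ 0.      0.      0.      1.    ]] ['img', 'camera_matrix', 'cam_to_world']
{'clock': 0.1, 'qpos': array([ 5.88363621e+01,  2.05937923e+01,  8.65932074e+01,  8.83596767e-04,
        7.29092251e+01, -6.59501247e+00]), 'qvel': array([-0.04517881, -0.14486541, -0.09888758,  0.01508812, -0.00492589,
        0.00095683]), 'effort': array([ 8.49214975e-04, -5.28660142e+01, -2.79348332e+01,  1.06977218e-04,
        4.95115484e-03, -9.58263570e-06]), 'tcp_pos': array([0.24915127, 0.54514231, 0.23053502]), 'tool_rot': array([[-9.09461943e-01,  4.15786240e-01, -8.81696471e-04],
       [ 4.15787123e-01,  9.09460843e-01, -1.42945603e-03],
       [ 2.07520268e-04, -1.66663390e-03, -9.99998590e-01]]), 'wrist_force': array([-0.23700697, -0.43712599, -0.97050076]), 'moment': array([-0.03906568, -0.05493379,  0.03354334]), 'grip_force': 0.0, 'gripper_width': 1.0014263029966932}
```

View pics/top0.png

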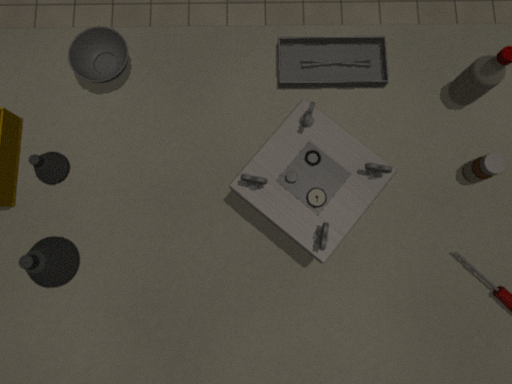

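View pics/scene0.png

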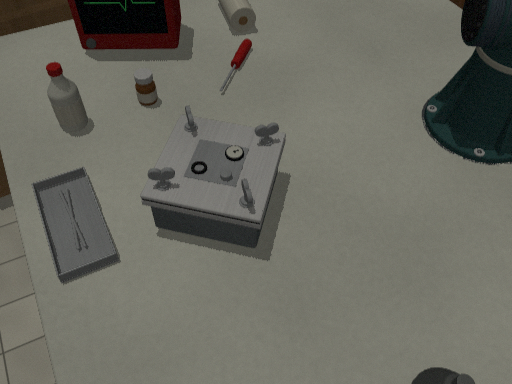

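Top view: the cover corners are near (308,99), (396,170), (322,262) and (231,185). The dial with its needle is at (316,197), so a is the near screw at (322,236) and c is the far one at (307,117). The black ring is at (313,157) and the cap at (291,177). Next I'll measure the cover pose and view the wings enlarged.

```bash
cat > h.py <<'E'
import cv2,numpy as np
from bench import *
def cast(d,uv,z):
    K=d["camera_matrix"];T=d["cam_to_world"];uv=np.atleast_2d(uv).astype(float)
    r=np.c_[(uv[:,0]-K[0,2])/K[0,0],-(uv[:,1]-K[1,2])/K[1,1],-np.ones(len(uv))]@T[:3,:3].T
    o=T[:3,3];return o+r*((z-o[2])/r[:,2])[:,None]
def proj(d,P):
    K=d["camera_matrix"];T=d["cam_to_world"];p=(np.atleast_2d(P)-T[:3,3])@T[:3,:3]
    return np.c_[K[0,2]+K[0,0]*p[:,0]/-p[:,2],K[1,2]+K[1,1]*-p[:,1]/-p[:,2]]
E
python3 - <<'E'
from h import *
rows=[]
for n,seed in(("top",(314,178)),("scene",(218,163))):
    d=get_image(n);g=cv2.cvtColor(d["img"],cv2.COLOR_BGR2GRAY)
    hsv=cv2.cvtColor(d["img"],cv2.COLOR_BGR2HSV)
    if n=="top": print("samples cover",d["img"][200,260],d["img"][120,330],"table",d["img"][300,200],d["img"][150,420])
    m=((hsv[...,1]<22)&(g>85)).astype(np.uint8)
    m=cv2.morphologyEx(m,cv2.MORPH_CLOSE,np.ones((5,5)))
    nb,l,s,c=cv2.connectedComponentsWithStats(m)
    k=max(range(1,nb),key=lambda i:s[i,4] if abs(c[i]-seed).max()<40 else 0)
    h=cv2.convexHull(cv2.findContours((l==k).astype(np.uint8),0,1)[0][0])
    P=cast(d,h[:,0],0.104)[:,:2]
    r=cv2.minAreaRect((P*1000).astype(np.float32));print(n,s[k],r)
    if n=="top": x0,y0,w,hh=225,92,176,176
    else: x0,y0,w,hh=138,95,156,130
    cr=np.clip(d["img"][y0:y0+hh,x0:x0+w].astype(float)*1.7,0,255).astype(np.uint8)
    rows.append(cv2.resize(cr,(400,int(hh*400/w)),interpolation=cv2.INTER_CUBIC))
H=max(r.shape[0] for r in rows)
cv2.imwrite("pics/crop1.png",np.hstack([cv2.copyMakeBorder(r,0,H-r.shape[0],0,0,0) for r in rows]))
E
```

```text
samples cover [ 87  96 102] [87 94 99] table [74 86 89] [76 89 92]
top [295 176  49  27 442] ((584.0026245117188, -67.04195404052734), (39.451820373535156, 82.8540267944336), 16.07079315185547)
scene [     0      0    512    384 113463] ((529.8548583984375, -106.94854736328125), (912.4532470703125, 1040.33251953125), 64.67919158935547)
```

View pics/crop1.png

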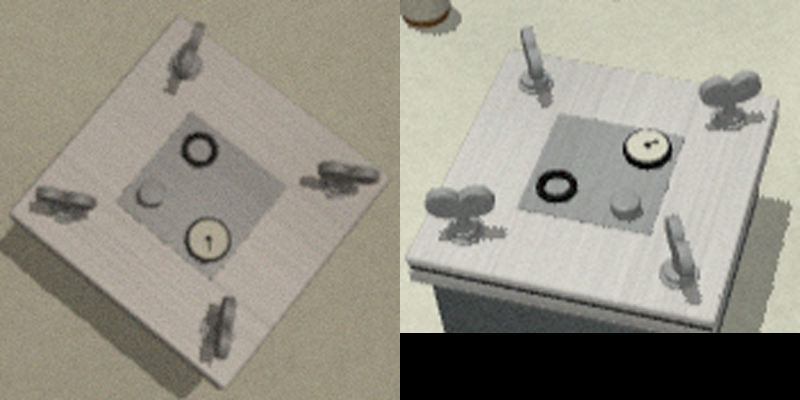

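The crop confirms the dial sits towards the near screw, which is a (top px about (323,236)); c is opposite (about (308,115)). Both wings point roughly at the centre.

Run:
```python
from h import *
D=np.array
for n,s,o,C,W in(("top",176/400,(225,92),[(180,14),(390,178),(224,388),(12,215)],dict(a=[(231,299),(217,355)],c=[(200,26),(182,75)])),
  ("scene",156/400,(138-156,95),[(408,260),(510,50),(778,98),(716,330)],dict(a=[(702,97),(759,80)],c=[(428,203),(494,202)]))):
    d=get_image(n);f=lambda p:D(p)*s+o-0.
    P=cast(d,f(C),.104)[:,:2];ctr=P.mean(0)
    e=[P[(i+1)%4]-P[i] for i in range(4)]
    ang=[np.degrees(np.arctan2(v[1],v[0]))for v in e]
    yaw=np.mean(D(ang)%90) ;print(n,"ctr",ctr,"len",[np.linalg.norm(v) for v in e],D(ang)%90)
    for k,w in W.items():
        for z in(.132,.144):
            Q=cast(d,f(w),z)[:,:2];q=Q[1]-Q[0];print(k,z,Q.mean(0),np.linalg.norm(q),np.degrees(np.arctan2(q[1],q[0]))%180)
    dial=cast(d,f([(208,240)] if n=="top" else [(648,148)]),.111)[0,:2];print("dial",dial-ctr)
    r=np.radians(yaw)
    for i in range(4):
        a=r+np.pi/4+i*np.pi/2;print(np.round(ctr+.1018*D([np.cos(a),np.sin(a)]),4),np.degrees(a))
```

```text
top ctr [ 0.59739278 -0.0594537 ] len [np.float64(0.2028436036371242), np.float64(0.2024455062466157), np.float64(0.20007600796519015), np.float64(0.20464095897916865)] [49.19326853 49.51400239 49.81218914 50.28877169]
a 0.132 [ 0.49728858 -0.06709881] 0.0404665637615295 163.60833444137563
a 0.144 [ 0.49656279 -0.06490614] 0.03965900728419301 163.60833444137563
c 0.132 [ 0.70054046 -0.05136166] 0.040545003171375674 158.8498588409202
c 0.144 [ 0.69575854 -0.04948304] 0.039735881346067474 158.84985884092018
dial [-0.03512936 -0.00238591]
[0.589 0.042] 94.70205793726815
[ 0.4959 -0.0678] 184.70205793726814
[ 0.6057 -0.1609] 274.70205793726814
[ 0.6989 -0.0511] 364.70205793726814
scene ctr [ 0.59906247 -0.05246012] len [np.float64(0.20399552623899098), np.float64(0.20242164253279432), np.float64(0.2085969909957366), np.float64(0.2036413389670344)] [50.11343548 49.787712   50.42705732 48.4956777 ]
a 0.132 [ 0.49642188 -0.06459409] 0.04329623268979375 177.0263652998578
a 0.144 [ 0.50264022 -0.0537444 ] 0.04241881558890115 177.02636529985784
c 0.132 [ 0.6990281 -0.0473133] 0.04176719118918634 155.29184566029508
c 0.144 [ 0.70114054 -0.03681381] 0.040920760783377 155.2918456602951
dial [-0.03545535 -0.00410907]
[0.5907 0.049 ] 94.70597062630239
[ 0.4976 -0.0608] 184.7059706263024
[ 0.6074 -0.1539] 274.70597062630236
[ 0.7005 -0.0441] 364.70597062630236
```

Run:
```python
from h import *
t=get_image("top")["img"];s=get_image("scene")["img"]
def c(i,x,y):
    return cv2.resize(np.clip(i[y-20:y+20,x-26:x+26]*1.8,0,255).astype(np.uint8),(390,300),interpolation=cv2.INTER_CUBIC)
cv2.imwrite("pics/crop2.png",np.vstack([np.hstack([c(t,322,236),c(t,307,117)]),np.hstack([c(s,266,131),c(s,162,177)])]))
```

```text
(no output)
```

View pics/crop2.png

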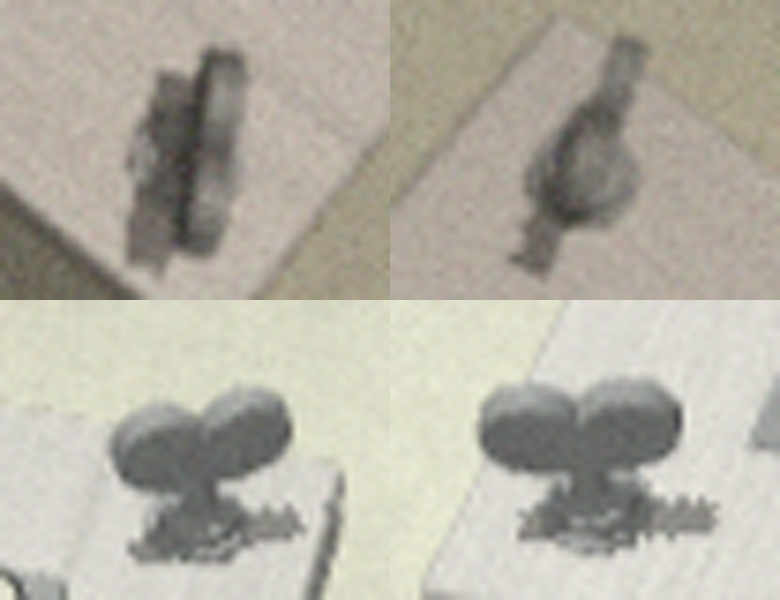

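Emit:
{"method": "arm_command", "body": {
  "deltas": [
    [[1,0.008,-0.03,0,0,0,0],[1,0.012,-0.03,0,0,0,0],[1,0.012,-0.03,0,0,0,0],[1,0.012,-0.03,0,0,0,0],[1,0.012,-0.03,0,0,0,0]]
  ]
}}

```text
clock: 0.82
tcp_pos: [0.3057, 0.3944, 0.2313]
tool_rot: [[-0.91, 0.415, 0.0], [0.415, 0.91, 0.0], [-0.0, 0.0, -1.0]]
wrist_force: [0.5, -0.5, 0.7]
gripper_width: 1.0
grip_force: 0.0
```

Emit:
{"method": "arm_command", "body": {
  "deltas": [
    [[1,0.012,-0.03,0,0,0,0],[1,0.012,-0.03,0,0,0,0],[1,0.012,-0.03,0,0,0,0],[1,0.012,-0.03,0,0,0,0],[1,0.012,-0.03,0,0,0,0]]
  ]
}}

```text
clock: 1.23
tcp_pos: [0.3658, 0.2443, 0.2315]
tool_rot: [[-0.91, 0.416, 0.001], [0.416, 0.91, 0.0], [-0.0, 0.0, -1.0]]
wrist_force: [0.7, 0.9, -0.2]
gripper_width: 1.004
grip_force: 0.0
```

Emit:
{"method": "arm_command", "body": {
  "deltas": [
    [[1,0.013,-0.03,0,0,0,0],[1,0.013,-0.03,0,0,0,0.05],[1,0.013,-0.03,0,0,0,0.05],[1,0.013,-0.03,0,0,0,0.05],[1,0.013,-0.03,0,0,0,0.05]]
  ]
}}

```text
clock: 1.65
tcp_pos: [0.4309, 0.0941, 0.2315]
tool_rot: [[-0.974, 0.224, 0.001], [0.224, 0.974, 0.0], [-0.001, 0.0, -1.0]]
wrist_force: [1.2, 1.0, -0.1]
gripper_width: 0.999
grip_force: 0.0
```

Crops (top row top view, bottom row scene view): in the top view a's wing runs from px (325.6,223.3) to (322.7,249.3) and c's from (313,102.3) to (304.3,125.7). In the scene view a's lobe centres are at (261.3,131.0)/(273.3,128.6), and c's are at (154,175.7)/(168.3,174.6).

Run:
```python
from h import *
for n,W in(("top",dict(a=[(325.6,223.3),(322.7,249.3)],c=[(313,102.3),(304.3,125.7)])),("scene",dict(a=[(261.3,131),(273.3,128.6)],c=[(154,175.7),(168.3,174.6)]))):
    d=get_image(n)
    for k,w in W.items():
        for z in (.132,.140):
            Q=cast(d,w,z)[:,:2];q=Q[1]-Q[0];print(n,k,z,Q.mean(0),np.linalg.norm(q),np.degrees(np.arctan2(q[1],q[0]))%180)
```

```text
top a 0.132 [ 0.49662505 -0.06799409] 0.04150880959001013 171.20461938356937
top a 0.14 [ 0.49615002 -0.0665204 ] 0.04095657246821439 171.20461938356937
top c 0.132 [ 0.70095242 -0.05072925] 0.044072510936570386 158.64781940621597
top c 0.14 [ 0.697759   -0.04948526] 0.04348616609001085 158.64781940621597
scene a 0.132 [ 0.4962249  -0.06364707] 0.022281022796335512 170.0324238721181
scene a 0.14 [ 0.50037312 -0.05642673] 0.02197999967858223 170.03242387211807
scene c 0.132 [ 0.70082688 -0.0453823 ] 0.023073249506121354 160.00231821391324
scene c 0.14 [ 0.70221087 -0.03840873] 0.022761523174412185 160.00231821391318
```

Emit:
{"method": "arm_command", "body": {
  "deltas": [
    [[1,0.013,-0.03,0,0,0,0],[1,0.013,-0.03,0,0,0,0],[1,0.013,-0.03,0,0,0,0],[1,0.013,-0.03,0,0,0,0],[1,0.014,-0.038,0,0,0,0]]
  ]
}}

```text
clock: 2.17
tcp_pos: [0.4965, -0.062, 0.2313]
tool_rot: [[-0.974, 0.226, -0.0], [0.226, 0.974, 0.001], [0.0, 0.001, -1.0]]
wrist_force: [1.1, 1.0, 0.3]
gripper_width: 1.001
grip_force: 0.0
```

Emit:
{"method": "arm_command", "body": {
  "deltas": [
    [[1,0,-0.003,-0.03,0,0,0.06],[1,0,0,-0.03,0,0,0],[1,0,0,-0.03,0,0,0],[1,0,0,-0.014,0,0,0],[1,0,0,-0.011,0,0,0]]
  ]
}}

```text
clock: 2.58
tcp_pos: [0.495, -0.0643, 0.1142]
tool_rot: [[-0.986, 0.169, -0.003], [0.169, 0.986, 0.001], [0.003, 0.001, -1.0]]
wrist_force: [-0.2, -1.2, 0.5]
gripper_width: 0.999
grip_force: 0.0
```

Run:
```python
from h import *
t=get_image("top")["img"];s=get_image("scene")["img"]
def c(i,x,y):
    return cv2.resize(np.clip(i[y-40:y+40,x-52:x+52]*1.8,0,255).astype(np.uint8),(390,300),interpolation=cv2.INTER_CUBIC)
cv2.imwrite("pics/crop3.png",np.hstack([c(t,322,236),c(s,266,131)]))
```

```text
(no output)
```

View pics/crop3.png

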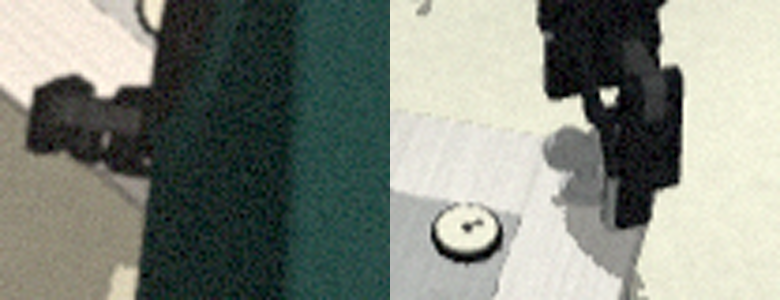

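The scene crop shows the wing lobe at about (570,150), between the fingers. Closing now.

Emit:
{"method": "arm_command", "body": {
  "deltas": [
    [[0.3,0,0,0.001,0,0,0],[0.3,0,0,0,0,0,0],[0.3,0,0,0,0,0,0],[0.2,0,0,0,0,0,0],[0.2,0,0,0,0,0,0]]
  ]
}}

```text
clock: 3.1
tcp_pos: [0.4969, -0.0654, 0.118]
tool_rot: [[-0.986, 0.168, 0.001], [0.168, 0.986, -0.0], [-0.001, -0.0, -1.0]]
wrist_force: [0.5, 0.5, -0.6]
gripper_width: 0.297
grip_force: 0.0
```

Emit:
{"method": "arm_command", "body": {
  "deltas": [
    [[0,0,0,0,0,0,0],[0,0,0,0,0,0,0],[0,0,0,0,0,0,0],[0,0,0,0,0,0,0],[0,0,0,0,0,0,0]]
  ]
}}

```text
clock: 3.52
tcp_pos: [0.4966, -0.0667, 0.1179]
tool_rot: [[-0.986, 0.168, 0.0], [0.168, 0.986, -0.002], [-0.001, -0.002, -1.0]]
wrist_force: [-2.5, -5.6, 5.7]
gripper_width: 0.08
grip_force: 60.3
```

Emit:
{"method": "arm_command", "body": {
  "deltas": [
    [[0,0,-0.002,0,0,0,-0.05],[0,0,0,0,0,0,-0.08],[0,0,0,0,0,0,-0.08],[0,0,0,0,0,0,-0.08],[0,0,0,0,0,0,-0.08]]
  ]
}}

```text
clock: 3.93
tcp_pos: [0.4966, -0.0667, 0.1179]
tool_rot: [[-0.856, 0.517, 0.001], [0.517, 0.856, 0.001], [-0.0, 0.001, -1.0]]
wrist_force: [-0.6, 4.1, 6.6]
gripper_width: 0.079
grip_force: 60.6
```

Emit:
{"method": "arm_command", "body": {
  "deltas": [
    [[0,0,0,0,0,0,-0.08],[0,0,0,0,0,0,-0.08],[0,0,0,0,0,0,-0.08],[0,0,0,0,0,0,-0.08],[0,0,0,0,0,0,-0.08]]
  ]
}}

```text
clock: 4.35
tcp_pos: [0.4968, -0.0666, 0.1179]
tool_rot: [[-0.587, 0.809, 0.001], [0.809, 0.587, 0.001], [0.0, 0.001, -1.0]]
wrist_force: [-1.3, 4.5, 5.4]
gripper_width: 0.08
grip_force: 60.5
```

```bash
python3 -c "
from bench import *
s=read_state();print(s['moment'],s['qpos'],s['wrist_force'],s['tcp_pos'])"
```

```text
[ 0.71789314 -0.02345085  0.13210299] [-1.55945470e+01  2.05418014e+01  1.05965240e+02  9.24064022e-02
  5.34649771e+01 -5.16177217e+01] [-1.30192949  4.45185809  5.44773659] [ 0.49676133 -0.06661259  0.11790191]
```

Emit:
{"method": "arm_command", "body": {
  "deltas": [
    [[0,0,0,0,0,0,-0.08],[0,0,0,0,0,0,-0.08],[0,0,0,0,0,0,-0.08],[0,0,0,0,0,0,-0.08],[0,0,0,0,0,0,-0.08]]
  ]
}}

```text
clock: 4.77
tcp_pos: [0.4969, -0.0666, 0.1179]
tool_rot: [[-0.226, 0.974, 0.001], [0.974, 0.226, 0.001], [0.001, 0.001, -1.0]]
wrist_force: [0.3, 5.0, 4.5]
gripper_width: 0.083
grip_force: 60.4
```

Emit:
{"method": "arm_command", "body": {
  "deltas": [
    [[0,0,0,0,0,0,-0.05],[0,0,0,0,0,0,-0.03],[0,0,0,0,0,0,-0.03],[0,0,0,0,0,0,-0.02],[0,0,0,0,0,0,0]]
  ]
}}

```text
clock: 5.18
tcp_pos: [0.4971, -0.0666, 0.1179]
tool_rot: [[-0.1, 0.995, 0.001], [0.995, 0.1, 0.001], [0.001, 0.001, -1.0]]
wrist_force: [-0.5, 4.5, 5.7]
gripper_width: 0.078
grip_force: 60.6
```

```bash
python3 -c "
from bench import *
s=read_state();print(s['moment'],s['wrist_force'])"
```

```text
[ 0.79007703 -0.13220012 -0.01866878] [-0.50641222  4.54166963  5.68665198]
```

Emit:
{"method": "arm_command", "body": {
  "deltas": [
    [[0,0,0,0,0,0,-0.03],[0,0,0,0,0,0,-0.02],[0,0,0,0,0,0,0]]
  ]
}}

```text
clock: 5.43
tcp_pos: [0.497, -0.0666, 0.1179]
tool_rot: [[-0.052, 0.999, 0.001], [0.999, 0.052, 0.001], [0.001, 0.001, -1.0]]
wrist_force: [-0.0, 5.6, 5.3]
gripper_width: 0.078
grip_force: 63.7
```

```bash
python3 -c "
from bench import *
s=read_state();print(s['moment'],s['wrist_force'])"
```

```text
[ 0.78232599 -0.08288921  0.97906414] [-0.0071298   5.62767452  5.30803408]
```

The moment has reached 0.98 N m, so screw a is on its stop. Releasing and rising.

Emit:
{"method": "arm_command", "body": {
  "deltas": [
    [[0.5,0,0,0,0,0,0.02],[0.5,0,0,0,0,0,0],[0.5,0,0,0,0,0,0],[0.5,0,0,0,0,0,0],[0.5,0,0,0.02,0,0,0]]
  ]
}}

```text
clock: 5.85
tcp_pos: [0.4938, -0.0669, 0.1346]
tool_rot: [[-0.071, 0.997, -0.006], [0.997, 0.071, 0.002], [0.002, -0.006, -1.0]]
wrist_force: [-0.0, 0.7, -0.2]
gripper_width: 0.502
grip_force: 0.0
```

Emit:
{"method": "arm_command", "body": {
  "deltas": [
    [[0.6,0,0,0.03,0,0,0],[0.7,0,0,0.03,0,0,0],[1,0.01,0,0.015,0,0,0.1],[1,0.02,0.001,0,0,0,0.1],[1,0.025,0.002,0,0,0,0.1]]
  ]
}}

```text
clock: 6.27
tcp_pos: [0.5517, -0.0648, 0.2139]
tool_rot: [[-0.367, 0.93, 0.002], [0.93, 0.367, -0.001], [-0.002, 0.001, -1.0]]
wrist_force: [-0.1, -0.5, -0.6]
gripper_width: 1.0
grip_force: 0.0
```

Emit:
{"method": "arm_command", "body": {
  "deltas": [
    [[1,0.025,0.002,0,0,0,0.1],[1,0.025,0.002,0,0,0,0.1],[1,0.025,0.002,0,0,0,0.1],[1,0.025,0.003,0,0,0,0.1],[1,0.025,0.003,0,0,0,0.1]]
  ]
}}

```text
clock: 6.68
tcp_pos: [0.6774, -0.0525, 0.2118]
tool_rot: [[-0.768, 0.64, -0.001], [0.64, 0.768, -0.0], [0.0, -0.001, -1.0]]
wrist_force: [-0.4, -0.1, -0.2]
gripper_width: 1.001
grip_force: 0.0
```

Emit:
{"method": "arm_command", "body": {
  "deltas": [
    [[1,0.023,0.003,0,0,0,0.1],[1,0,0,0,0,0,0.1],[1,0,0,0,0,0,0.1],[1,0,0,0,0,0,0.04],[1,0,0,0,0,0,0]]
  ]
}}

```text
clock: 7.1
tcp_pos: [0.6993, -0.0495, 0.2116]
tool_rot: [[-0.937, 0.35, -0.001], [0.35, 0.937, -0.0], [0.001, -0.0, -1.0]]
wrist_force: [-0.5, -0.9, 0.5]
gripper_width: 0.995
grip_force: 0.0
```

Run:
```python
from h import *
t=get_image("top")["img"];s=get_image("scene")["img"]
def c(i,x,y):
    return cv2.resize(np.clip(i[y-60:y+60,x-78:x+78]*1.8,0,255).astype(np.uint8),(390,300),interpolation=cv2.INTER_CUBIC)
cv2.imwrite("pics/crop4.png",np.hstack([c(t,315,178),c(s,215,165)]))
```

```text
(no output)
```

View pics/crop4.png

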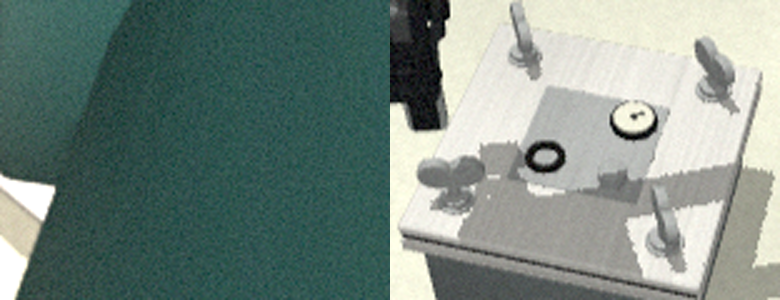

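The scene view shows a's wing at (715,65), now turned across the diagonal, with b, c and d unchanged. Descending on c.

Emit:
{"method": "arm_command", "body": {
  "deltas": [
    [[1,0,0,-0.03,0,0,0],[1,0,0,-0.03,0,0,0],[1,0,0,-0.022,0,0,0],[1,0,0,-0.011,0,0,0],[0.6,0,0,0,0,0,0]]
  ]
}}

```text
clock: 7.62
tcp_pos: [0.6971, -0.0491, 0.1161]
tool_rot: [[-0.936, 0.352, -0.006], [0.352, 0.936, 0.001], [0.006, -0.001, -1.0]]
wrist_force: [-0.7, 0.3, 0.4]
gripper_width: 0.887
grip_force: 0.0
```

Emit:
{"method": "arm_command", "body": {
  "deltas": [
    [[0.3,0,0,0,0,0,0],[0.3,0,0,0,0,0,0],[0.3,0,0,0,0,0,0],[0.2,0,0,0,0,0,0],[0.2,0,0,0,0,0,0]]
  ]
}}

```text
clock: 8.03
tcp_pos: [0.7002, -0.0495, 0.1206]
tool_rot: [[-0.936, 0.351, 0.002], [0.351, 0.936, -0.0], [-0.002, 0.0, -1.0]]
wrist_force: [0.3, 0.1, 0.5]
gripper_width: 0.202
grip_force: 0.0
```

Emit:
{"method": "arm_command", "body": {
  "deltas": [
    [[0,0,0,0,0,0,0],[0,0,0,0,0,0,0],[0,0,0,0,0,0,0],[0,0,0,0,0,0,0],[0,0,0,0,0,0,0]]
  ]
}}

```text
clock: 8.45
tcp_pos: [0.6997, -0.0504, 0.1204]
tool_rot: [[-0.936, 0.351, 0.001], [0.351, 0.936, -0.002], [-0.001, -0.001, -1.0]]
wrist_force: [-3.9, -3.2, 6.6]
gripper_width: 0.078
grip_force: 59.3
```

```bash
python3 -c "
from bench import *
s=read_state();print(s['moment'],s['wrist_force'],s['qpos'])"
```

```text
[-0.48310145  0.37740909 -0.04354712] [-3.91376936 -3.18517126  6.632471  ] [ -9.70910523  34.47279077  79.24703282  -0.09183531  66.21827626
 -79.10716718]
```

Gripped. Turning from yaw 159.4° to about 94°, which is about 1.14 rad.

Emit:
{"method": "arm_command", "body": {
  "deltas": [
    [[0,0,-0.001,0,0,0,-0.05],[0,0,0,0,0,0,-0.08],[0,0,0,0,0,0,-0.08],[0,0,0,0,0,0,-0.08],[0,0,0,0,0,0,-0.08]]
  ]
}}

```text
clock: 8.87
tcp_pos: [0.6997, -0.0503, 0.1204]
tool_rot: [[-0.743, 0.669, 0.001], [0.669, 0.743, -0.0], [-0.001, 0.0, -1.0]]
wrist_force: [-2.3, -0.2, 5.1]
gripper_width: 0.075
grip_force: 59.3
```

Emit:
{"method": "arm_command", "body": {
  "deltas": [
    [[0,0,0,0,0,0,-0.08],[0,0,0,0,0,0,-0.08],[0,0,0,0,0,0,-0.08],[0,0,0,0,0,0,-0.08],[0,0,0,0,0,0,-0.08]]
  ]
}}

```text
clock: 9.28
tcp_pos: [0.6999, -0.0502, 0.1204]
tool_rot: [[-0.424, 0.905, 0.001], [0.905, 0.424, -0.0], [-0.001, 0.001, -1.0]]
wrist_force: [-1.2, 1.1, 5.0]
gripper_width: 0.082
grip_force: 59.3
```

Emit:
{"method": "arm_command", "body": {
  "deltas": [
    [[0,0,0,0,0,0,-0.08],[0,0,0,0,0,0,-0.08],[0,0,0,0,0,0,-0.08],[0,0,0,0,0,0,-0.08],[0,0,0,0,0,0,-0.03]]
  ]
}}

```text
clock: 9.7
tcp_pos: [0.7, -0.0503, 0.1204]
tool_rot: [[-0.088, 0.996, 0.001], [0.996, 0.088, -0.0], [-0.0, 0.001, -1.0]]
wrist_force: [-1.8, -0.2, 6.2]
gripper_width: 0.077
grip_force: 59.2
```

Emit:
{"method": "arm_command", "body": {
  "deltas": [
    [[0,0,0,0,0,0,-0.03],[0,0,0,0,0,0,-0.02],[0,0,0,0,0,0,0]]
  ]
}}

```text
clock: 9.95
tcp_pos: [0.7001, -0.0503, 0.1205]
tool_rot: [[-0.043, 0.999, 0.001], [0.999, 0.043, -0.001], [-0.001, 0.001, -1.0]]
wrist_force: [-1.8, -0.4, 6.2]
gripper_width: 0.081
grip_force: 65.3
```

```bash
python3 -c "
from bench import *
s=read_state();print(s['moment'],s['wrist_force'],s['qpos'])"
```

```text
[-0.05502723  0.14930783  1.06389742] [-1.80827491 -0.36833866  6.23967776] [-9.73119053e+00  3.44838462e+01  7.92196600e+01 -2.13669581e-02
  6.62075648e+01 -1.21972613e+01]
```

The moment is 1.06 N m, so c is on its stop. Releasing, rising and backing away.

Emit:
{"method": "arm_command", "body": {
  "deltas": [
    [[0.5,0,0,0,0,0,0.02],[0.5,0,0,0,0,0,0],[0.5,0,0,0,0,0,0],[0.5,0,0,0,0,0,0],[0.5,0,0,0.02,0,0,0]]
  ]
}}

```text
clock: 10.37
tcp_pos: [0.6964, -0.0499, 0.1351]
tool_rot: [[-0.062, 0.998, -0.008], [0.998, 0.062, 0.001], [0.002, -0.008, -1.0]]
wrist_force: [-1.3, -0.3, -0.4]
gripper_width: 0.499
grip_force: 0.0
```

Emit:
{"method": "arm_command", "body": {
  "deltas": [
    [[0.5,0,0,0.03,0,0,0],[0.5,0,0,0.04,0,0,0],[0.5,0,0,0.04,0,0,0],[0.5,-0.02,0.03,0.02,0,0,0],[0.5,-0.02,0.035,0,0,0,0]]
  ]
}}

```text
clock: 10.78
tcp_pos: [0.6635, 0.0128, 0.2756]
tool_rot: [[-0.058, 0.998, 0.012], [0.998, 0.058, -0.002], [-0.002, 0.012, -1.0]]
wrist_force: [1.0, 1.6, 0.3]
gripper_width: 0.497
grip_force: 0.0
```

Emit:
{"method": "arm_command", "body": {
  "deltas": [
    [[0.5,-0.02,0.035,0,0,0,0],[0.5,-0.02,0.035,0,0,0,0],[0.5,-0.02,0.035,0,0,0,0],[0.5,-0.02,0.035,0,0,0,0],[0.5,-0.02,0.035,0,0,0,0]]
  ]
}}

```text
clock: 11.2
tcp_pos: [0.5582, 0.191, 0.2693]
tool_rot: [[-0.061, 0.998, -0.0], [0.998, 0.061, 0.0], [0.0, -0.0, -1.0]]
wrist_force: [-0.2, 1.4, 0.5]
gripper_width: 0.499
grip_force: 0.0
```

Emit:
{"method": "arm_command", "body": {
  "deltas": [
    [[0.5,-0.02,0.035,0,0,0,0],[0.5,-0.02,0.035,0,0,0,0],[0.5,-0.02,0.035,0,0,0,0],[0.5,0,0,0,0,0,0],[0.5,0,0,0,0,0,0]]
  ]
}}

```text
clock: 11.62
tcp_pos: [0.4981, 0.2965, 0.2693]
tool_rot: [[-0.066, 0.998, -0.0], [0.998, 0.066, 0.0], [0.0, -0.0, -1.0]]
wrist_force: [0.1, -0.0, -0.3]
gripper_width: 0.5
grip_force: 0.0
```

Run:
```python
from h import *
t=get_image("top")["img"];s=get_image("scene")["img"]
def c(i,x,y):
    return cv2.resize(np.clip(i[y-90:y+90,x-90:x+90]*1.8,0,255).astype(np.uint8),(390,390),interpolation=cv2.INTER_CUBIC)
cv2.imwrite("pics/crop5.png",np.hstack([c(t,315,178),c(s,215,165)]));print(read_state()["wrist_force"])
```

```text
[-0.11825384 -0.14653775  0.28779277]
```

View pics/crop5.png

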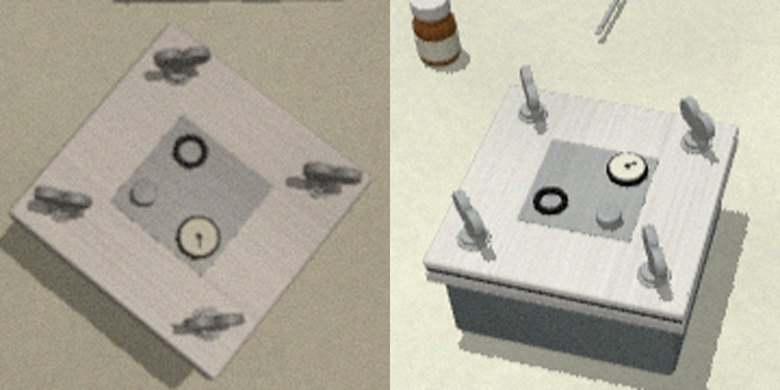

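The top crop shows a at (210,322) and c at (180,58), both square across the diagonal. b at (60,200) and d at (330,177) are unchanged, and the arm is clear.

```bash
python3 -c "
from bench import *
print(close_job())"
```

```text
the job is handed in; nothing more can be done
None
```

I tightened screw a (at the dial's corner) and then screw c, each turned to its hard stop; b and d stayed loose, the arm is clear, and the job was handed in at about 12 s, with no verdict returned.

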